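Find the shaft flat and lock the stop collar

TASK

The aluminium stop collar on the bench rotator's shaft is riding on the round of the shaft. Turn the collar to the left until you feel its spring-loaded thumbscrew point drop squarely onto the flat of the shaft, then screw the brass thumbscrew clockwise until its head is fully home on the collar and let go. Be gentle with the rotator, never screw down on the round of the shaft, and leave the things lying around where they are.

Things in the scene. Friction and masses are not known exactly. Their poses are not given: they have to be found in the camera images.
- stand: Bench rotator, fixed: aluminium base plate (150 x 110 x 12 mm, from 40 mm in front of the origin to 110 mm behind it) and a blue bearing block (64 mm wide, 119 mm high, from 37 to 79 mm behind the origin). Origin on the desk, under the middle of the collar; x points along the shaft from its free end to the block, y to the left as seen from the free end, z up.
- shaft_end (a point): Centre of the free end of the dark steel shaft, 95 mm above the desk, 40 mm in front of the stand's origin; axes as the stand's. Shaft: 30 mm diameter, does not turn. One bright flat, 16 mm wide, 12.5 mm from the axis, runs along it; it faces up or leans up to 0.55 rad to either side, differently each time. It can be seen in front of the collar; its angle is not told.
- collar (a joint): Angle (rad) of the collar on the shaft, -1.3 to 1.3. 0: thumbscrew straight up; positive: leaning to the stand's right (-y); negative: left. Starts at 0.9 to 1.05, on the round. Light drag, about 1 N at the screw head. Some 0.25 rad before the flat it snaps onto it by itself, ahead of what pushes it; beyond the flat it resists with 1.5 to 5 N, springs back if let go within 0.2 rad, then climbs out.
- collar_center (a point): Centre of the aluminium collar, on the shaft axis 95 mm above the stand's origin; turns with the collar, z axis along the thumbscrew, outward. Collar: 52 mm outer diameter, 24 mm wide along the shaft, with a 20 x 20 mm boss up to 31 mm from the axis that carries the thumbscrew. The screw's point inside is a spring-loaded shoe 11 mm wide.
- screw (a joint): Angle (rad) of the thumbscrew about its own axis: 0 as far out as it goes, positive clockwise seen from outside (inward), 2.2 fully home, head seated on the boss (hard stop). Starts at 0 to 0.4. Travel 1 mm per rad. Turning takes 0.07 to 0.12 N m; it stays where left. Its point is sprung, 10 N/mm: home it presses on the flat with about 28 N, on the round with over 39 N, which marks the shaft.
- screw_head (a point): Middle of the thumbscrew's knurled brass head: a cylinder 24 mm in diameter and 18 mm long, red mark on top. On the screw's axis, 42 mm from the shaft axis at screw angle 0 and 40 mm fully home. Its z axis is the screw's axis, pointing outward; it turns with the screw.
- hex_keys: Red folding hex key set, 82 x 20 x 20 mm, lying loose on the desk; bystander. Origin at the centre of its underside.
- adapter_nm: Silver RF adapter, 20 x 20 x 31 mm, standing loose on its nut; bystander. Origin at the centre of its underside.
- fuse_box: Small cream cardboard box with a red band, 36 x 50 x 28 mm, loose; bystander. Origin at the centre of its underside.
- screwdriver: Red-handled screwdriver, 175 x 23 x 22 mm, lying loose; bystander. Origin at the centre of its underside.
Not all that is in view belongs to the job. Several things have the shape of the stand; the one meant has the colours described above.

How it is judged:
On the way:
1. the thumbscrew's point has dropped onto the flat (presses on the shaft with less than 20 N) before it is tightened (contact force between stand and anything else below 20 N), for 0.2 s.
At the end, for the whole second after the job is handed in: The thumbscrew is home (within 0.2 rad of its stop) and presses on the shaft with 22 to 39 N, which it does only when it sits on the flat; the collar is at rest; the hex keys, adapter, fuse box and screwdriver are within 30 mm of where they lay (value of joint screw above 2 rad and contact force between stand and anything else between 22 and 39 N and velocity of joint collar between -0.1 and 0.1 rad/s and distance of each of hex_keys, adapter_nm, fuse_box, screwdriver from where it was at the start of the episode below 0.03 m); the robot touches nothing.
It fails at once if the stand is pressed with more than 39 N: the screw was tightened on the round of the shaft, or the stand was hit (contact force between stand and anything else above 39 N).
It fails at once if a bystander is moved more than 30 mm (distance of any of hex_keys, adapter_nm, fuse_box, screwdriver from where it was at the start of the episode above 0.03 m).
It also fails if it takes over 72 s, if anything falls off the work surface, if the arm or the gripper's body presses on something with over 40 N, if the wrist force passes 120 N, or if a joint passes its speed limit or range.

ROBOT

A 7-joint arm with a two-finger parallel gripper is mounted at the origin on a cart in front of the work surface, level with it; the furniture and walls round the work are solid. World frame = base frame: x ahead of the robot, y to its left, z up, the work surface at z = 0. Lengths are in m, angles in rad, forces in N, time in s.
With the tool pointing down it reaches from about 0.425 to 0.875 m from the base axis. Payload 4.7 kg.
Tool frame: the origin (TCP) lies midway between the tips of the shut fingers; the grasp point (between the pads) lies 19 mm behind it (ctrl.grip_point_offset is the distance from the TCP to the grasp point, in m); z points along the fingers, y is the line along which they close (so a half turn about z gives the same grasp; the last joint's range is limited). The gripper opens to 87 mm and grips with 3 to 60 N. Pads are 19 mm wide; open, the fingers measure 117 mm over their backs; the gripper's body (75 mm by 190 mm) begins 51 mm behind the grasp point.
Start: joints at [-1.257, 0.321, -0.07, 1.45, 0.023, 1.371, -0.057], TCP at [0.192, 0.621, 0.223] pointing down, gripper open.
Joint ranges: [-2.86, 2.86], [-0.3, 2.09], [-1.38, 1.24], [0.06, 2.45], [-1.56, 4.7], [0.09, 2.05], [-2.69, 2.69]. Speed limits (rad/s): [2.57, 2.57, 3.14, 3.14, 3.14, 3.14, 3.14].

INTERFACE

Orientations are given as a rotation vector (axis times angle).
In Python, from bench import ctrl gives the robot as it stands.
- The arm moves only by the tool move_arm, never from a script. Its argument "increments" is text: rows parted by semicolons, each of 7 numbers parted by spaces: the shift along the world's x, y, z in mm, then the turn, a rotation vector about the world's x, y, z in degrees, then the closure in counts, from 0 (fully open) to 255 (shut). A call has exactly 8 rows; each row shifts and turns the commanded pose from where the row before left it; what a row does not reach is not made up. A row lasts 1/12 s, in which the tool goes at most 41.7 mm and 7.16 degrees, less where a joint would pass 70% of its speed; a pose out of reach is approached as far as the arm can. A call with a gripper value outside its range is refused whole. The fingers move at their own pace and stop on an object; "grip_force" is the grip in N (left out, the last holds). Time passes only in rows, so rows that do not move let the fingers close, or fill a call up. It gives the time, the measured TCP pose, the force, the opening and the grip force at its end, in the units of the state.
- ctrl.get_state(): the state, without advancing time (a new reading comes with each control period).
- ctrl.get_image(name): name is "side" or "top"; returns a dict with "frame" (480x640x3 uint8, red, green, blue), "depth" (480x640 float32, m along the optical axis (not along the pixel's ray), 0 where there is no reading), "fx", "fy", "cx", "cy" (pixels), "position" and "orientation" of the camera in the world. Camera axes: x right, y down, z forward; pixel columns grow to the right and rows downward; lengths in m; the calibration is good to about 2 mm. A picture is of the moment at which its call begins.
- ctrl.close_job(): hands the job in; it is judged then, once.
Trained networks look in a picture, given as the dict that the camera call returned (one of the last four; its "shot" number tells which), for a name from the list of things; names that differ only in an ending like _2 or _b are one class to them, and where a whole thing is asked for, a point or a joint stands for the part that bears it (a point fixed in the world has none). Each returns a list of dicts, best first, with "score" (0 to 1); they miss things now and then, are a little off and sometimes report something else, mostly with a low value. They report only what shows in the picture. A call takes as long as a camera call. They do not tell look-alikes from the thing itself.
- ctrl.find_in(target, picture): "centre" ([x, y, z] in m, in world coordinates, good to about 4 mm: the middle of the surface that is visible of it).
- ctrl.silhouettes(target, picture): "region" (480x640 bool, what is visible of it).
The state is a dict: "time": time; "joint_positions": joint angles; "qd": joint speeds; "joint_torque": joint torques, N m; "position": TCP position; "tool_rot": TCP orientation; "ft_force": force on the tool from outside, world axes, zero at the start; "torque": the same for the moment, N m; "grip_width": opening from 0.0 (shut) to 1.0 (fully open); "grip_force": force on a finger pad.
Only numpy, scipy, OpenCV 4.12 (cv2) and the standard library are available. Lean on these libraries where they do the work, as an engineer would, in place of code of your own. Each camera call takes 0.05 s, during which the arm holds its last target. There are 200 camera calls.

## Working session

There is one attempt and no reset: what is moved stays moved. The work goes in short steps, Python scripts to look and compute and a tool call to move; the robot and the scene stay as the last step left them, time stands still between calls to the robot, and variables do not carry over. Pictures are saved under pics/ and viewed, at most 10 in all, crops included, and the job is handed in when it is done.

Besides the shell and the picture viewer there is one more tool, called after ">>>" as name(argument=value, ...) on one line, values as JSON. move_arm: Moves the arm, as the interface text tells. Its arguments: {"type":"object","properties":{"increments":{"type":"string"},"grip_force":{"type":"number"}},"required":["increments"]}

```bash
mkdir -p pics
cat > h.py <<'E'
import numpy as np, cv2
from scipy.spatial.transform import Rotation as R
from bench import ctrl
def save(p,n,box=None,s=1):
    f=p["frame"][:,:,::-1]
    if box: f=f[box[1]:box[3],box[0]:box[2]]
    cv2.imwrite(n,cv2.resize(f,None,fx=s,fy=s,interpolation=cv2.INTER_CUBIC))
def rot(p):
    o=np.array(p["orientation"],float)
    if o.shape==(3,3): return o
    return R.from_rotvec(o).as_matrix() if o.size==3 else R.from_quat(o).as_matrix()
def cloud(p):
    d=p["depth"]; v,u=np.mgrid[:480,:640]
    c=np.stack([(u-p["cx"])/p["fx"]*d,(v-p["cy"])/p["fy"]*d,d],-1)
    return c@rot(p).T+np.array(p["position"])
E
python3 - <<'E'
from h import *
s=ctrl.get_state(); print(s)
ims=[]
for n in("side","top"):
    p=ctrl.get_image(n); ims.append(p); print(n,p["position"],p["orientation"],p["fx"])
    save(p,f"pics/{n}0.png")
    for t in("stand","collar","screw","screw_head","hex_keys","adapter_nm","fuse_box","screwdriver"):
        try: print(t,[(np.round(r["centre"],3).tolist(),round(r["score"],2)) for r in ctrl.find_in(t,p)])
        except Exception as e: print(t,e)
E
```

```text
{'time': 0.0, 'joint_positions': array([-1.25690576,  0.32182638, -0.0701143 ,  1.45172327,  0.02260742,
        1.37080121, -0.05691664]), 'qd': array([-0.00139833, -0.00075255, -0.00026085, -0.00055144, -0.00176464,
       -0.00042184, -0.00026501]), 'joint_torque': array([-3.92361089e-04, -4.91282845e+01, -4.04031146e-01, -3.12536752e+01,
       -6.39715372e-02,  4.37125191e-02,  1.63965565e-04]), 'position': array([0.19182045, 0.62044488, 0.22143534]), 'tool_rot': array([-4.69049813e-01, -3.10618045e+00,  3.07978924e-03]), 'ft_force': array([-0.21302334,  0.17246073,  0.97502937]), 'torque': array([-0.00488858,  0.00278425,  0.00882291]), 'grip_force': 0.0, 'grip_width': 0.9970180758302378}
side [0.3387288  0.70857873 0.81629779] [-0.32857765  2.75490526 -1.26595556] 493.68686754572514
stand [([0.386, -0.404, 0.012], 0.84), ([0.554, -0.024, 0.013], 0.79), ([0.444, 0.148, 0.015], 0.64), ([0.554, -0.229, 0.027], 0.58)]
collar [([0.517, -0.035, 0.117], 0.56)]
screw [([0.518, -0.07, 0.126], 0.52)]
screw_head [([0.514, -0.071, 0.125], 0.6)]
hex_keys [([0.446, 0.148, 0.014], 0.67)]
adapter_nm [([0.566, 0.102, 0.02], 0.46)]
fuse_box [([0.552, -0.233, 0.026], 0.73)]
screwdriver [([0.406, -0.233, 0.015], 0.81), ([0.553, -0.024, 0.012], 0.24)]
top [ 0.30918328 -0.08536423  1.5758281 ] [-2.11565617  2.17635453 -0.1746088 ] 574.8457610769904
stand [([0.384, -0.405, 0.007], 0.93), ([0.553, -0.046, 0.012], 0.61)]
collar [([0.517, -0.056, 0.118], 0.6)]
screw []
screw_head [([0.517, -0.074, 0.122], 0.42)]
hex_keys [([0.445, 0.14, 0.02], 0.73)]
adapter_nm [([0.512, -0.078, 0.128], 0.64), ([0.552, -0.043, 0.011], 0.53), ([0.561, 0.092, 0.025], 0.48)]
fuse_box [([0.551, -0.24, 0.029], 0.7)]
screwdriver [([0.402, -0.243, 0.02], 0.73)]
```

View pics/side0.png

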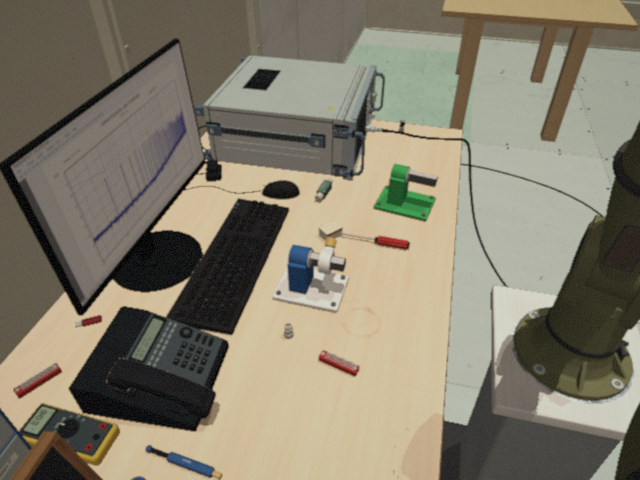

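View pics/top0.png

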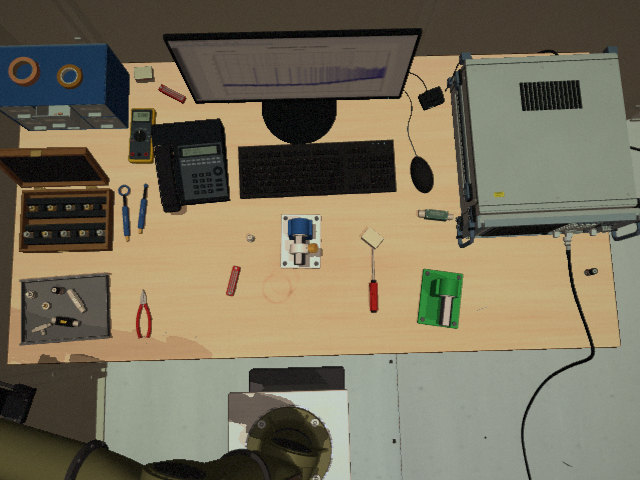

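Two things have the stand's shape. The green one is at side (405,190) / top (440,298), and the white/aluminium base with a blue block is at side (315,270) / top (300,241). The blue one fits the description. I'll confirm it in a crop and fit its pose.

Run:
```python
from h import *
p=ctrl.get_image("side"); q=ctrl.get_image("top")
a=p["frame"][225:325,255:375,::-1]; b=q["frame"][200:280,260:340,::-1]
a=cv2.resize(a,(480,400),interpolation=cv2.INTER_CUBIC); b=cv2.resize(b,(320,320),interpolation=cv2.INTER_CUBIC)
o=np.zeros((400,800,3),np.uint8); o[:,:480]=a; o[:320,480:]=b; cv2.imwrite("pics/crop1.png",o)
np.savez("pq.npz",c=cloud(p),f=p["frame"],c2=cloud(q),f2=q["frame"])
for c,f,n in((cloud(p),p["frame"],"side"),(cloud(q),q["frame"],"top")):
    f=f.astype(int); r=(abs(c[...,0]-.55)<.12)&(abs(c[...,1]+.04)<.12)&(p["depth"]>0)
    desk=c[r&(c[...,2]<.006)]; print(n,"desk z",np.median(desk[:,2]))
    m=r&(c[...,2]>.0075)&(c[...,2]<.018)&(f.min(-1)>110)&(f.max(-1)-f.min(-1)<40)
    P=c[m][:,:2]; print(len(P),np.median(c[m][:,2]))
    print("rect",cv2.minAreaRect((P*1000).astype(np.float32)))
    bl=r&(f[...,2]-f[...,0]>50)&(c[...,2]>.108); P=c[bl]; print("block top",len(P),np.median(P[:,2]),cv2.minAreaRect((P[:,:2]*1000).astype(np.float32)))
    br=r&(f[...,0]-f[...,2]>50)&(c[...,2]>.09)
    print("brass",br.sum(),c[br].mean(0),c[br].min(0),c[br].max(0))
```

```text
side desk z 0.0004533542203823404
1573 0.012348288564891896
rect ((553.318603515625, -42.99254608154297), (113.74837493896484, 150.79812622070312), 87.98466491699219)
block top 207 0.11675671912880004 ((574.9756469726562, -38.84844970703125), (32.496822357177734, 37.36907958984375), 87.69198608398438)
brass 96 [ 0.51564142 -0.07228016  0.1264126 ] [ 0.5047892  -0.08352084  0.11512963] [ 0.5295327  -0.0624706   0.13614581]
top desk z -0.0004549860564101449
715 0.011830767585581103
rect ((551.0469360351562, -46.30986022949219), (107.86754608154297, 146.06423950195312), 88.5543212890625)
block top 222 0.11490275454903276 ((574.5210571289062, -46.95481491088867), (41.871795654296875, 39.96512222290039), 82.73375701904297)
brass 92 [ 0.51500604 -0.07881469  0.12570799] [ 0.50397983 -0.09101053  0.10394244] [ 0.5277717  -0.06526087  0.14101011]
```

View pics/crop1.png

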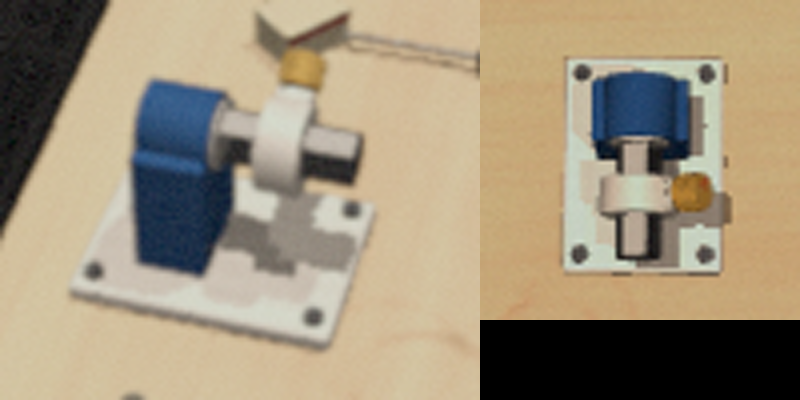

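The crop shows the white base and blue block at crop (180,170), with the brass head at (302,70) leaning to the stand's right. So it is the right stand. The origin is near (0.517,-0.045), with yaw about -1.7°. I'll start the approach.

>>> move_arm(increments="30 -28 3.5 0 0 2 0; 30 -28 3.5 0 0 2 60; 30 -28 3.5 0 0 2 120; 30 -28 3.5 0 0 2 200; 30 -28 3.5 0 0 2 255; 30 -28 3.5 0 0 2 255; 30 -28 3.5 0 0 2 255; 30 -28 3.5 0 0 1.5 255", grip_force=10)

```text
time: 1.67
position: [0.4332, 0.3954, 0.2511]
tool_rot: [0.043, 3.141, 0.001]
ft_force: [0.9, 0.8, 0.0]
grip_width: 0.555
grip_force: 0.0
```

>>> move_arm(increments="11 -40 0 0 0 0 255; 11 -40 0 0 0 0 255; 11 -40 0 0 0 0 255; 11 -40 0 0 0 0 255; 11 -40 0 0 0 0 255; 11 -40 0 0 0 0 255; 11 -40 0 0 0 0 255; 11 -40 0 0 0 0 255")

```text
time: 2.33
position: [0.5202, 0.075, 0.251]
tool_rot: [0.046, 3.14, 0.001]
ft_force: [0.6, -0.3, -0.2]
grip_width: 0.016
grip_force: 0.0
```

>>> move_arm(increments="0 -30 0 0 0 0 255; 0 -30 0 0 0 0 255; 0 -30 0 0 0 0 255; 0 -30 0 0 0 0 255; 0 -30 0 0 0 0 255; 0 -30 0 0 0 0 255; 0 -20 0 0 0 0 255; 0 0 0 0 0 0 255")

```text
time: 3.0
position: [0.5191, -0.1291, 0.2511]
tool_rot: [0.059, 3.14, -0.004]
ft_force: [-0.5, 0.3, 0.4]
grip_width: 0.007
grip_force: 0.0
```

>>> move_arm(increments="-2 0 -20 0 0 0 255; 0 0 -20 0 0 0 255; 0 0 -20 0 0 0 255; 0 0 -20 0 0 0 255; 0 0 -20 0 0 0 255; 0 0 -20 0 0 0 255; 0 0 -20 0 0 0 255; 0 0 -3 0 0 0 255")

```text
time: 3.67
position: [0.5157, -0.1215, 0.1043]
tool_rot: [-0.044, -3.136, -0.001]
ft_force: [-1.0, 0.6, -0.8]
grip_width: 0.004
grip_force: 0.0
```

```bash
cat >> h.py <<'E'
O=np.array([.517,-.0447])
def look(name=None):
    out=[]
    for n in("side","top"):
        p=ctrl.get_image(n); c=cloud(p); f=p["frame"].astype(int)
        br=(abs(c[...,0]-.517)<.05)&(abs(c[...,1]+.045)<.075)&(f[...,0]-f[...,2]>50)&(c[...,2]>.09)&(c[...,2]<.16)
        P=c[br]
        if len(P)<8: print(n,"few",len(P)); continue
        m=np.median(P,0); print(n,len(P),"med",m.round(4),"theta",round(float(np.arctan2(-.0445-m[1],m[2]-.095)),3))
        if name: save(p,f"pics/{name}_{n}.png",(255,200,375,300) if n=="side" else (250,190,350,290),4)
    s=ctrl.get_state(); print(s["time"],s["position"].round(4),s["ft_force"].round(1))
E
python3 -c "
from h import *
look()
d=np.load('pq.npz')
# profile of shaft brightness in front of collar, top view
f=d['f2'].astype(int); c=d['c2']
for v in range(250,265):
    print(v,c[v,300].round(3),f[v,290:314].sum(-1)//3)
"
```

```text
side 97 med [ 0.5152 -0.0725  0.127 ] theta 0.718
top few 0
3.7667 [ 0.5174 -0.1222  0.107 ] [0.7 0.  0.4]
250 [ 0.51  -0.047  0.123] [130 152 168 178 182 187 190 194 198 198 195 191 188 182 179 178 176 161
  91 106 106 101 102  98]
251 [ 0.508 -0.047  0.117] [128 151 167 177 181 185 188 193 197 198 197 193 191 184 181 172 165 155
  99  92  93  94  96  96]
252 [ 0.504 -0.047  0.128] [133 153 162 157 149 147 146 140 141 146 149 151 152 151 158 163 139 127
  94  74 102  83  82  89]
253 [ 0.504 -0.047  0.108] [100  84  87  81  68  77 103 160 162 161 155 101  60  51  63  79  84  81
  91  98 120 121 123 121]
254 [ 0.502 -0.047  0.105] [177 143 102  92  38  86 157 160 165 162 161 118  28  31  34  60  87  98
 103 122 119 119 121 122]
255 [ 0.499 -0.047  0.108] [186 185 182 167  38  84 160 165 163 167 159 120  31  25  43  83 121 119
 121 121 119 121 124 125]
256 [ 0.496 -0.047  0.112] [184 183 185 171  42  85 162 164 166 165 160 117  27  29  40  82 122 124
 125 122 120 119 124 137]
257 [ 0.495 -0.046  0.104] [183 182 182 170  40  86 163 164 165 165 158 120  34  25  39  79 124 123
 125 136 19
[... 196 characters left out ...]
 164 165 165 158 118  29  31  39  86 120 123
 122 140 197 199 198 198]
260 [ 0.486 -0.046  0.11 ] [184 184 181 171  40  86 161 163 164 166 158  98  25  31  39  85 122 126
 123 140 198 196 199 200]
261 [ 0.483 -0.046  0.111] [198 198 191 168  39  87 162 164 166 164 159  97  35  30  37  86 121 120
 122 137 196 197 199 199]
262 [ 0.481 -0.046  0.108] [197 198 198 184  43  85 162 163 165 167 157  98  27  32  36  87 122 123
 123 135 196 198 199 192]
263 [ 0.479 -0.046  0.107] [199 198 197 183  36  76 132 133 135 135 107  65  19  25  36  87 120 122
 121 137 196 198 197 188]
264 [ 0.477 -0.046  0.094] [198 199 196 185  65  28  43  42  46  37  38  35  33  28  50 105 119 122
 120 135 198 199 200 193]
```

From the top profile, the shaft spans columns 294-305.5 and the flat 295.5-301.7, so the flat leans left about 0.2 rad. The snap should come near +0.05. I'll push along the arc.

>>> move_arm(increments="0 6 1 0 0 0 255; 0 6 2 0 0 0 255; 0 3 2 0 0 0 255; 0 2 2 0 0 0 255; 0 2 3 0 0 0 255; 0 2 3 0 0 0 255; 0 2 3 0 0 0 255; 0 1 1 0 0 0 255")

```text
time: 4.43
position: [0.5184, -0.0988, 0.1253]
tool_rot: [0.046, 3.14, 0.0]
ft_force: [-0.4, -0.2, -0.3]
grip_width: 0.003
grip_force: 0.0
```

```bash
python3 -c "
from h import *
look()"
```

```text
side 93 med [ 0.5146 -0.0713  0.1267] theta 0.702
top few 0
4.5333 [ 0.5182 -0.0988  0.1249] [ 0.4 -1.3  0.3]
```

>>> move_arm(increments="0 2 1 0 0 0 255; 0 2 1 0 0 0 255; 0 2 1 0 0 0 255; 0 2 1 0 0 0 255; 0 2 1 0 0 0 255; 0 2 1 0 0 0 255; 0 2 1 0 0 0 255; 0 0 1 0 0 0 255")

```text
time: 5.2
position: [0.5181, -0.0856, 0.133]
tool_rot: [0.047, 3.141, -0.001]
ft_force: [-0.3, -1.9, 0.4]
grip_width: 0.006
grip_force: 0.9
```

```bash
python3 -c "
from h import *
look('p2')"
```

```text
side 93 med [ 0.5148 -0.0697  0.129 ] theta 0.637
top few 0
5.3 [ 0.5182 -0.0854  0.133 ] [-0.9 -1.9  2.6]
```

View pics/p2_side.png

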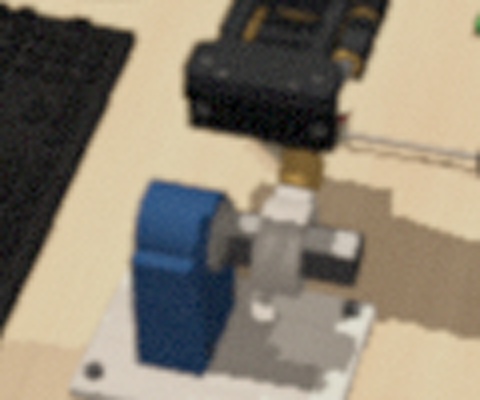

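The side crop shows the gripper at (265,95) and the head at (302,165), still leaning right. The tip rode too high, over the head's outer edge. I'll back off and push lower.

>>> move_arm(increments="0 -10 0 0 0 0 255; 0 -12 0 0 0 0 255; 0 0 -10 0 0 0 255; 0 0 -11 0 0 0 255; 0 3 0 0 0 0 255; 0 3 0 0 0 0 255; 0 3 0 0 0 0 255; 0 2 0 0 0 0 255")

```text
time: 5.97
position: [0.5178, -0.0964, 0.1117]
tool_rot: [-0.045, -3.141, 0.003]
ft_force: [-2.4, -5.6, 2.0]
grip_width: 0.006
grip_force: 2.6
```

```bash
python3 -c "
from h import *
look()"
```

```text
side 52 med [ 0.5158 -0.065   0.1273] theta 0.565
top few 0
6.0667 [ 0.5178 -0.0966  0.1119] [-2.3 -3.   1. ]
```

>>> move_arm(increments="0 1 2 0 0 0 255; 0 2 2 0 0 0 255; 0 2 2 0 0 0 255; 0 2 2 0 0 0 255; 0 2 2 0 0 0 255; 0 2 1 0 0 0 255; 0 2 1 0 0 0 255; 0 0 0 0 0 0 255")

```text
time: 6.73
position: [0.5188, -0.084, 0.1251]
tool_rot: [0.047, 3.139, -0.002]
ft_force: [-1.3, -3.6, 3.3]
grip_width: 0.007
grip_force: 2.3
```

```bash
python3 -c "
from h import *
look('p4')"
```

```text
side 78 med [ 0.516  -0.0532  0.1374] theta 0.202
top few 0
6.8333 [ 0.5189 -0.0836  0.1248] [-1.1 -4.8  3.9]
```

View pics/p4_side.png

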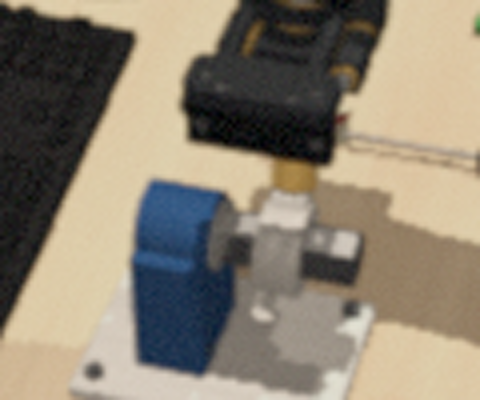

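The head, at crop (293,175), is turning up nicely (θ about 0.4). I'll continue.

>>> move_arm(increments="0 1 1 0 0 0 255; 0 2 1 0 0 0 255; 0 1 1 0 0 0 255; 0 2 1 0 0 0 255; 0 1 1 0 0 0 255; 0 1 1 0 0 0 255; 0 1 0 0 0 0 255; 0 0 0 0 0 0 255")

```text
time: 7.5
position: [0.5175, -0.0723, 0.129]
tool_rot: [-0.044, -3.14, -0.003]
ft_force: [0.3, -1.7, -0.2]
grip_width: 0.005
grip_force: 0.0
```

```bash
python3 -c "
from h import *
look()"
```

```text
side 87 med [ 0.5164 -0.041   0.1408] theta -0.076
top few 0
7.6 [ 0.5174 -0.0728  0.129 ] [ 0.1  0.1 -0. ]
```

Contact force vanished, so it seems to have snapped. I'll retract and look.

>>> move_arm(increments="0 -15 0 0 0 0 255; 0 -20 10 0 0 0 255; 0 -30 20 0 0 0 220; 0 -30 20 0 0 0 180; 0 -30 20 0 0 0 140; 0 -30 20 0 0 0 120; 0 -30 20 0 0 0 120; 0 -10 10 0 0 0 120")

```text
time: 8.27
position: [0.5172, -0.2744, 0.252]
tool_rot: [0.054, 3.139, -0.005]
ft_force: [-0.0, -0.2, -0.2]
grip_width: 0.373
grip_force: 0.0
```

Run:
```python
from h import *
look()
p=ctrl.get_image("side"); q=ctrl.get_image("top")
a=cv2.resize(p["frame"][225:325,255:375,::-1],(480,400),interpolation=cv2.INTER_CUBIC); b=cv2.resize(q["frame"][210:280,260:330,::-1],(320,320),interpolation=cv2.INTER_CUBIC)
o=np.zeros((400,800,3),np.uint8); o[:,:480]=a; o[:320,480:]=b; cv2.imwrite("pics/crop2.png",o)
f=q["frame"].astype(int)
# brass mask columns in top
m=(f[...,0]-f[...,2]>50); m[:, :285]=0; m[:,320:]=0; m[:225]=0; m[265:]=0
v,u=np.nonzero(m); print("brass px top",u.min(),u.max(),u.mean(),v.mean(),len(u))
c=cloud(q); print(c[m][:,2].round(3)[:60])
# project model: theta -> expected head top-face centre (pixel) using this camera, axis height .095
Rm=rot(q); t=np.array(q["position"])
def pr(X):
    k=Rm.T@(np.array(X)-t); return q["fx"]*k[0]/k[2]+q["cx"],q["fy"]*k[1]/k[2]+q["cy"]
for th in(-.4,-.3,-.2,-.1,0,.1): print(th,np.round(pr([.517,-.0447-.051*np.sin(th),.095+.051*np.cos(th)]),1))
print("shaft left/right",pr([.49,-.0297,.095]),pr([.49,-.0597,.095]))
```

```text
side 130 med [ 0.5169 -0.0433  0.1437] theta -0.025
top 83 med [ 0.5167 -0.0509  0.1439] theta 0.13
8.3667 [ 0.5179 -0.2721  0.2513] [-0.  -0.1 -0.2]
brass px top 297 306 301.45882352941175 246.45882352941177 85
[0.106 0.146 0.146 0.138 0.145 0.081 0.127 0.148 0.146 0.142 0.148 0.146
 1.576 0.144 0.147 0.144 0.148 0.148 0.142 0.139 0.143 0.143 0.141 0.135
 0.143 0.147 0.148 0.146 0.15  0.145 0.145 0.147 0.142 0.143 0.15  0.144
 0.145 0.144 0.145 0.146 0.141 0.143 0.143 0.142 0.149 0.149 0.146 0.146
 0.144 0.146 0.139 0.151 0.142 0.14  0.141 0.15  0.148 0.145 0.147 0.145]
-0.4 [290.8 246.5]
-0.3 [292.7 246.3]
-0.2 [294.6 246.2]
-0.1 [296.6 246.1]
0 [298.6 246. ]
0.1 [300.7 246. ]
shaft left/right (np.float64(293.70874289877446), np.float64(259.3168297037191)) (np.float64(305.27872076759), np.float64(258.99559467234207))
```

View pics/crop2.png

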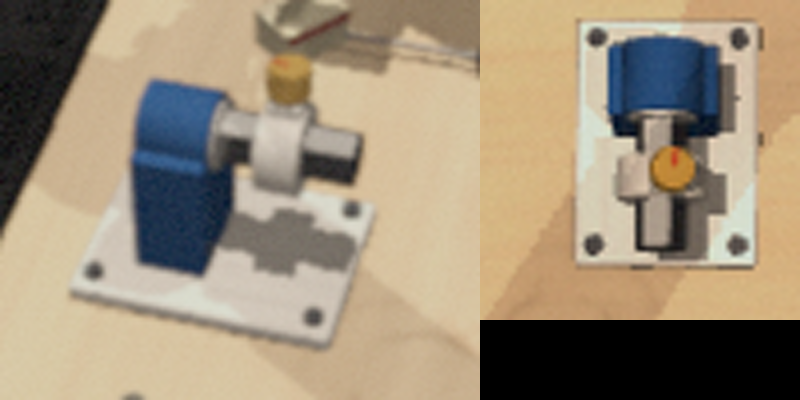

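Top face is at (671,168) in the crop, so θ is about +0.13 and it is not on the flat yet. The shaft's flat shows further left, at (657,230). I'll straddle the head with opened fingers, tilted to suit the flat, and carry on.

>>> move_arm(increments="0 32 0 -1.5 0 0 80; 0 32 0 -1.5 0 0 80; 0 32 0 -1.5 0 0 80; 0 32 0 -1.5 0 0 80; 0 32 0 -1.5 0 0 80; 0 32 0 -1.5 0 0 80; 0 33 0 -1.5 0 0 80; -1 0 0 -1 0 0 80")

```text
time: 9.13
position: [0.516, -0.0324, 0.2473]
tool_rot: [0.021, 3.125, -0.31]
ft_force: [0.6, 0.3, -0.0]
grip_width: 0.688
grip_force: 0.0
```

```bash
python3 -c "
from h import *
s=ctrl.get_state(); print(s['position'],s['grip_width'],R.from_rotvec(s['tool_rot']).as_matrix().round(3), s['joint_positions'].round(2))
look()"
```

```text
[ 0.51603871 -0.03237585  0.24733638] 0.6884833204437639 [[-1.     0.013  0.   ]
 [ 0.013  0.98  -0.196]
 [-0.003 -0.196 -0.981]] [-0.52  0.02  0.4   1.76  0.19  1.38  1.4 ]
side 126 med [ 0.5168 -0.044   0.1435] theta -0.011
top few 0
9.2333 [ 0.5159 -0.039   0.2478] [ 0.4 -1.3 -0.2]
```

>>> move_arm(increments="0 0 -16 0 0 0 80; 0 0 -20 0 0 0 80; 0 0 -20 0 0 0 80; 0 0 -18 0 0 0 80; 0 0 -16 0 0 0 80; 0 0 -13 0 0 0 80; 0 0 -8 0 0 0 80; 0 0 -3 0 0 0 80")

```text
time: 9.9
position: [0.5155, -0.0447, 0.1338]
tool_rot: [-0.047, -3.125, 0.315]
ft_force: [0.7, -1.0, 0.8]
grip_width: 0.687
grip_force: 0.0
```

```bash
python3 -c "
from h import *
look('p6')"
```

```text
side few 1
top few 0
10.0 [ 0.5165 -0.0444  0.1352] [-0.2  0.2 -0.1]
```

>>> move_arm(increments="0 3 0 0 0 0 80; 0 3 0 0 0 0 80; 0 3 0 0 0 0 80; 0 1 0 0 0 0 80; 0 1 0 0 0 0 80; 0 1 0 0 0 0 80; 0 1 0 0 0 0 80; 0 0 0 0 0 0 80")

```text
time: 10.67
position: [0.517, -0.0307, 0.1356]
tool_rot: [0.046, 3.123, -0.314]
ft_force: [-0.6, 0.8, -0.1]
grip_width: 0.685
grip_force: 0.0
```

>>> move_arm(increments="0 1 0 0 0 0 80; 0 0 0 0 0 0 80; 0 1 0 0 0 0 80; 0 0 0 0 0 0 80; 0 1 0 0 0 0 80; 0 0 0 0 0 0 80; 0 0 0 0 0 0 80; 0 0 0 0 0 0 80")

```text
time: 11.33
position: [0.517, -0.028, 0.1356]
tool_rot: [0.046, 3.123, -0.314]
ft_force: [-1.0, -0.4, -0.8]
grip_width: 0.687
grip_force: 0.0
```

```bash
python3 -c "
from h import *
look()
p=ctrl.get_image('side'); save(p,'pics/p7.png',(255,200,375,300),4)"
```

```text
side few 1
top few 0
11.4333 [ 0.517  -0.028   0.1356] [-0.4  0.5  1.7]
```

View pics/p7.png

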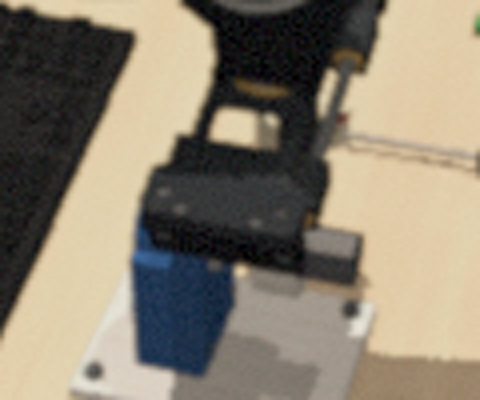

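The finger hides the head here. I'll creep 4 mm more, watching the force.

>>> move_arm(increments="0 1 0 0 0 0 80; 0 0 0 0 0 0 80; 0 1 0 0 0 0 80; 0 0 0 0 0 0 80; 0 1 0 0 0 0 80; 0 0 0 0 0 0 80; 0 1 0 0 0 0 80; 0 0 0 0 0 0 80")

```text
time: 12.15
position: [0.517, -0.0237, 0.1356]
tool_rot: [0.045, 3.122, -0.314]
ft_force: [0.2, 0.8, 0.1]
grip_width: 0.688
grip_force: 0.0
```

```bash
python3 -c "
from h import *
s=ctrl.get_state(); print(s['ft_force'],s['torque'])
for i in range(3):
  p=ctrl.get_image('top'); s=ctrl.get_state(); print(s['position'],s['ft_force'],s['torque'],s['grip_force'])
"
```

```text
[0.22306673 0.75310058 0.05933164] [0.27316112 0.00106414 0.03379185]
[ 0.51699037 -0.02384878  0.13557504] [0.15824747 0.3230991  0.47973533] [ 0.25145268 -0.02478308 -0.03828412] 0.0
[ 0.51698493 -0.02389168  0.13557162] [ 0.06445096 -0.26363024 -0.04092126] [ 0.29503131 -0.00432384 -0.02414717] 0.0
[ 0.51698966 -0.02398709  0.13561674] [-0.05833775 -0.30057943 -0.30865535] [ 0.25951321 -0.02710607  0.00955953] 0.0
```

Forces are nil, so it probably snapped. I'll lift and check.

>>> move_arm(increments="0 -4 10 0 0 0 80; 0 0 20 0 0 0 80; 0 0 20 0 0 0 80; 0 -10 20 0 0 0 80; 0 -20 20 0 0 0 80; 0 -40 15 0 0 0 80; 0 -40 0 0 0 0 80; 0 -40 0 0 0 0 80")

```text
time: 12.97
position: [0.5177, -0.1789, 0.2426]
tool_rot: [0.044, 3.119, -0.314]
ft_force: [-0.3, 0.1, -0.4]
grip_width: 0.69
grip_force: 0.0
```

Run:
```python
from h import *
look()
p=ctrl.get_image("side"); q=ctrl.get_image("top")
a=cv2.resize(p["frame"][225:325,255:375,::-1],(480,400),interpolation=cv2.INTER_CUBIC); b=cv2.resize(q["frame"][210:280,260:330,::-1],(320,320),interpolation=cv2.INTER_CUBIC)
o=np.zeros((400,800,3),np.uint8); o[:,:480]=a; o[:320,480:]=b; cv2.imwrite("pics/crop3.png",o)
f=q["frame"].astype(int)
m=(f[...,0]-f[...,2]>50); m[:, :285]=0; m[:,320:]=0; m[:225]=0; m[265:]=0
v,u=np.nonzero(m); print("brass px top",u.min(),u.max(),u.mean(),v.mean(),len(u))
```

```text
side 121 med [ 0.5172 -0.0301  0.1439] theta -0.286
top 76 med [ 0.5155 -0.0356  0.1448] theta -0.177
13.0667 [ 0.515  -0.1861  0.2422] [-0.5 -0.8  0. ]
brass px top 291 296 293.65384615384613 246.65384615384616 52
```

View pics/crop3.png

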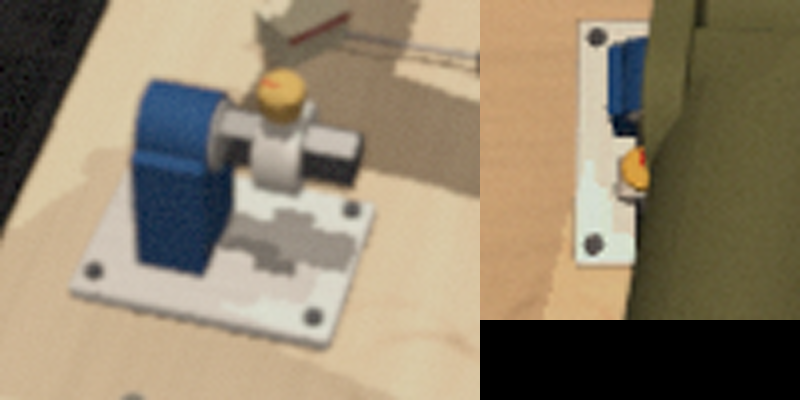

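The head has jumped left: side crop head at (282,95), brass left edge at top column 291 against 297 before. That gives θ of about -0.2, which matches the flat. It's on the flat, ahead of the pusher. Now I'll grasp along the screw axis.

>>> move_arm(increments="0 30 0 0 0 0 80; 0 30 0 0 0 0 80; 0 30 0 0 0 0 80; 0 30 -3 0 0 0 80; 0 30 -4 0 0 0 80; 0 12 -4 0 0 0 80; 0 0 0 0 0 0 80; 0 0 0 0 0 0 80")

```text
time: 13.83
position: [0.5168, -0.0144, 0.2291]
tool_rot: [0.041, 3.123, -0.316]
ft_force: [-0.3, -0.8, 0.1]
grip_width: 0.684
grip_force: 0.0
```

```bash
python3 -c "
from h import *
for i in range(2): ctrl.get_image('top'); s=ctrl.get_state(); print(s['position'],s['tool_rot'],s['ft_force'])"
```

```text
[ 0.51692234 -0.01590445  0.22940325] [ 0.0456637   3.12251829 -0.31603843] [-0.51022827  0.36287641  0.85211321]
[ 0.51697892 -0.0166273   0.22954659] [ 0.04838845  3.12232148 -0.31560528] [-0.16762371 -0.49687801 -0.62489291]
```

>>> move_arm(increments="0 -3 -15 0 0 0 80; 0 -4 -18 0 0 0 80; 0 -4 -18 0 0 0 80; 0 -3 -15 0 0 0 80; 0 -3 -14 0 0 0 80; 0 -2 -10 0 0 0 80; 0 -1.5 -6 0 0 0 80; 0 0 -2 0 0 0 80")

```text
time: 14.6
position: [0.5165, -0.0369, 0.1306]
tool_rot: [0.049, 3.124, -0.315]
ft_force: [-1.4, 0.3, -0.6]
grip_width: 0.685
grip_force: 0.0
```

>>> move_arm(increments="0 0 0 0 0 0 100; 0 0 0 0 0 0 120; 0 0 0 0 0 0 140; 0 0 0 0 0 0 155; 0 0 0 0 0 0 165; 0 0 0 0 0 0 175; 0 0 0 0 0 0 180; 0 0 0 0 0 0 185", grip_force=5)

```text
time: 15.27
position: [0.517, -0.0354, 0.1313]
tool_rot: [0.046, 3.122, -0.314]
ft_force: [-0.7, -0.1, 0.5]
grip_width: 0.295
grip_force: 0.0
```

>>> move_arm(increments="0 -1.5 -1 0 0 0 185; 0 0 0 0 0 0 190; 0 0 0 0 0 0 195; 0 0 0 0 0 0 200; 0 0 0 0 0 0 205; 0 0 0 0 0 0 210; 0 0 0 0 0 0 215; 0 0 0 0 0 0 215", grip_force=5)

```text
time: 15.93
position: [0.5171, -0.0366, 0.1302]
tool_rot: [0.045, 3.122, -0.314]
ft_force: [1.3, 2.9, 0.3]
grip_width: 0.279
grip_force: 5.0
```

```bash
python3 -c "
from h import *
for i in range(4): ctrl.get_image('top'); s=ctrl.get_state(); print(s['position'].round(4),s['grip_width'],s['grip_force'],s['ft_force'].round(2),s['torque'].round(2))"
```

```text
[ 0.5171 -0.0366  0.1302] 0.27103447470271835 5.0114914029836655 [-0.05  2.54 -0.01] [ 0.9  -0.16  0.04]
[ 0.5171 -0.0366  0.1302] 0.275771027389049 5.012481696903706 [ 0.6   2.33 -0.36] [ 0.92 -0.2   0.08]
[ 0.5171 -0.0366  0.1302] 0.2709911445429299 5.0139958038926125 [ 0.09  3.95 -0.22] [ 1.01 -0.21  0.05]
[ 0.5171 -0.0366  0.1302] 0.2738488804123459 5.0156087055802345 [ 0.17  2.6  -0.82] [ 0.97 -0.19  0.  ]
```

Gripped. The tool feels +2.6 N in y, so the collar wants to sit slightly more left. I'll ease over and then firm the grip.

>>> move_arm(increments="0 0.5 0 0 0 0 215; 0 0.5 0 0 0 0 215; 0 0.5 0 0 0 0 215; 0 0 0 0 0 0 215; 0 0 0 0 0 0 215; 0 0 0 0 0 0 215; 0 0 0 0 0 0 215; 0 0 0 0 0 0 215", grip_force=5)

```text
time: 16.8
position: [0.517, -0.0361, 0.1302]
tool_rot: [0.046, 3.122, -0.315]
ft_force: [2.2, -2.0, -1.9]
grip_width: 0.275
grip_force: 5.0
```

```bash
cat >> h.py <<'E'
def ft(k=4):
    L=[]
    for i in range(k): ctrl.get_image('top'); s=ctrl.get_state(); L.append(np.r_[s['position']*1000,s['grip_width']*87,s['grip_force'],s['ft_force'],s['torque']])
    print(s['time'],np.mean(L,0).round(2),"j7",s['joint_positions'][6].round(3))
E
python3 -c "
from h import *
ft()"
```

```text
17.0 [ 5.1696e+02 -3.5930e+01  1.3020e+02  2.3710e+01  4.9700e+00  1.4300e+00
 -1.5600e+00 -2.3400e+00 -1.0000e-02 -3.8000e-01  9.0000e-02] j7 1.371
```

>>> move_arm(increments="0 -0.5 0 0 0 0 255; 0 0 0 0 0 0 255; 0 0 0 0 0 0 255; 0 0 0 0 0 0 255; 0 0 -0.1 0 -0.6 -2.9 255; 0 0 -0.1 0 -1.2 -5.9 255; 0 0 -0.1 0 -1.2 -5.9 255; 0 0 -0.1 0 -1.2 -5.9 255", grip_force=20)

```text
time: 17.67
position: [0.517, -0.0356, 0.1298]
tool_rot: [0.614, 3.025, -0.304]
ft_force: [1.9, -1.0, -2.7]
grip_width: 0.27
grip_force: 20.0
```

```bash
python3 -c "
from h import *
ft()"
```

```text
17.8667 [ 5.1702e+02 -3.5620e+01  1.2977e+02  2.3400e+01  1.9970e+01  1.7200e+00
  3.0000e-02 -2.6400e+00  3.0000e-01 -4.1000e-01  4.0000e-02] j7 1.01
```

>>> move_arm(increments="0 0 -0.2 0 -1.2 -5.9 255; 0 0 -0.2 0 -1.2 -5.9 255; 0 0 -0.1 0 -1.2 -5.9 255; 0 0 -0.1 0 -1.2 -5.9 255; 0 0 -0.1 0 -1.2 -5.9 255; 0 0 -0.1 0 -1.2 -5.9 255; 0 0 -0.1 0 -1.2 -5.9 255; 0 0 -0.1 0 -1.2 -5.9 255", grip_force=20)

```text
time: 18.53
position: [0.5175, -0.0353, 0.1289]
tool_rot: [1.75, 2.455, -0.245]
ft_force: [3.4, 0.1, -3.9]
grip_width: 0.262
grip_force: 20.0
```

```bash
python3 -c "
from h import *
ft()"
```

```text
18.7333 [ 5.1751e+02 -3.5340e+01  1.2889e+02  2.3340e+01  1.9960e+01  3.5200e+00
  2.4000e-01 -3.4300e+00  5.3000e-01 -7.0000e-01  1.1000e-01] j7 0.177
```

>>> move_arm(increments="0.2 0 -0.2 0 -1.2 -5.9 255; 0.2 0 -0.2 0 -1.2 -5.9 255; 0.2 0 -0.2 0 -1.2 -5.9 255; 0 0 -0.1 0 -1.2 -5.9 255; 0 0 -0.1 0 -1.2 -5.9 255; 0 0 -0.1 0 -1.2 -5.9 255; 0 0 0 0 0 0 255; 0 0 0 0 0 0 255", grip_force=20)

```text
time: 19.4
position: [0.5181, -0.0352, 0.1282]
tool_rot: [2.387, 1.776, -0.177]
ft_force: [4.2, 2.0, -1.9]
grip_width: 0.267
grip_force: 20.0
```

```bash
python3 -c "
from h import *
ft()"
```

```text
19.6 [ 5.1808e+02 -3.5280e+01  1.2823e+02  2.3280e+01  1.9970e+01  3.8100e+00
  3.2800e+00 -1.0000e+00  9.4000e-01 -5.7000e-01  1.2000e-01] j7 -0.449
```

>>> move_arm(increments="0.2 0.2 -0.1 0 -0.8 -3.9 255; 0.2 0.2 -0.1 0 -0.8 -3.9 255; 0 0 -0.1 0 -0.8 -3.9 255; 0 0 -0.1 0 -0.8 -3.9 255; 0 0 0 0 0 0 255; 0 0 0 0 0 0 255; 0 0 0 0 0 0 255; 0 0 0 0 0 0 255")

```text
time: 20.27
position: [0.5185, -0.0351, 0.1279]
tool_rot: [2.6, 1.419, -0.141]
ft_force: [3.8, 3.9, 1.6]
grip_width: 0.268
grip_force: 20.0
```

```bash
python3 -c "
from h import *
ft()"
```

```text
20.4667 [ 5.1843e+02 -3.5130e+01  1.2788e+02  2.3250e+01  1.9980e+01  4.0800e+00
  3.2600e+00  7.2000e-01  1.0400e+00 -5.4000e-01  1.8000e-01] j7 -0.724
```

>>> move_arm(increments="0 0 0 0 -0.6 -2.9 255; 0 0 0 0 -0.6 -2.9 255; 0 0 0 0 -0.6 -2.9 255; 0 0 0 0 -0.6 -2.9 255; 0 0 0 0 0 0 255; 0 0 0 0 0 0 255; 0 0 0 0 0 0 255; 0 0 0 0 0 0 255")

```text
time: 21.13
position: [0.5179, -0.0366, 0.1284]
tool_rot: [2.724, 1.139, -0.115]
ft_force: [0.1, 1.3, 5.6]
grip_width: 0.269
grip_force: 20.0
```

```bash
python3 -c "
from h import *
ft()"
```

```text
21.3333 [ 5.1790e+02 -3.6540e+01  1.2836e+02  2.3340e+01  2.0020e+01  8.0000e-01
  1.2700e+00  5.5100e+00  2.4000e-01 -4.0000e-02  2.3000e-01] j7 -0.929
```

Torque has risen to 0.23 N m after 133° of turn, so it's on its stop. I'll release and back out along the screw axis.

>>> move_arm(increments="0 0 0 0 0 0 200; 0 0 0 0 0 0 170; 0 0 0 0 0 0 130; 0 0 0 0 0 0 100; 0 0 0 0 0 0 100; 0 0 0 0 0 0 100; 0 1 5 0 0 0 100; 0 3 15 0 0 0 100")

```text
time: 22.0
position: [0.5161, -0.0323, 0.146]
tool_rot: [2.726, 1.136, -0.12]
ft_force: [-0.1, 0.3, -0.0]
grip_width: 0.593
grip_force: 0.0
```

>>> move_arm(increments="0 4 20 0 0 0 100; 0 4 20 0 0 0 100; 0 0 20 0 0 0 100; 0 -20 15 0 0 0 100; 0 -40 10 0 0 0 100; 0 -40 0 0 0 0 100; -10 -40 0 0 0 0 100; -10 -40 0 0 0 0 100")

```text
time: 22.67
position: [0.4977, -0.2053, 0.2332]
tool_rot: [2.725, 1.137, -0.112]
ft_force: [0.5, 0.4, 0.3]
grip_width: 0.608
grip_force: 0.0
```

>>> move_arm(increments="0 -40 0 0 0 0 100; 0 -40 0 0 0 0 100; 0 -10 0 0 0 0 100; 0 0 0 0 0 0 100; 0 0 0 0 0 0 100; 0 0 0 0 0 0 100; 0 0 0 0 0 0 100; 0 0 0 0 0 0 100")

```text
time: 23.33
position: [0.4987, -0.2918, 0.2324]
tool_rot: [2.725, 1.14, -0.113]
ft_force: [-0.1, 0.9, -0.0]
grip_width: 0.607
grip_force: 0.0
```

Run:
```python
from h import *
look()
p=ctrl.get_image("side"); q=ctrl.get_image("top")
a=cv2.resize(p["frame"][225:325,255:375,::-1],(480,400),interpolation=cv2.INTER_CUBIC); b=cv2.resize(q["frame"][210:280,260:330,::-1],(320,320),interpolation=cv2.INTER_CUBIC)
o=np.zeros((400,800,3),np.uint8); o[:,:480]=a; o[:320,480:]=b; cv2.imwrite("pics/crop4.png",o)
```

```text
side 120 med [ 0.5172 -0.0301  0.1421] theta -0.298
top 82 med [ 0.516  -0.0368  0.1416] theta -0.165
23.4333 [ 0.4984 -0.2924  0.2325] [-0.7 -0.4  0.3]
```

View pics/crop4.png

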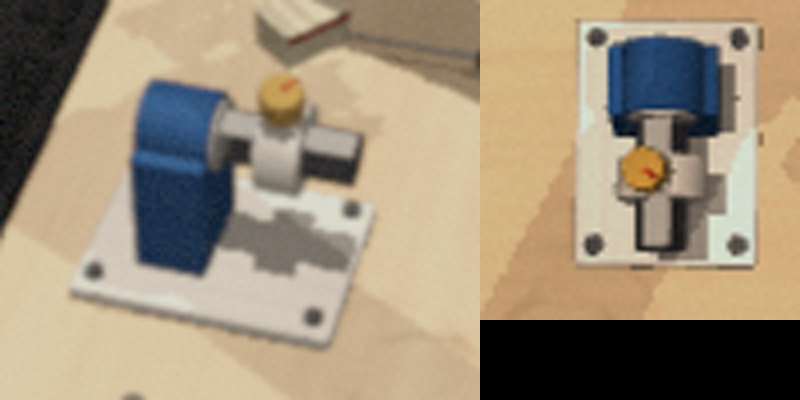

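Run:
```python
from h import *
p=ctrl.get_image("side"); c=None
th=-.19
ax=np.array([0,-np.sin(th),np.cos(th)]); e1=np.array([1,0,0]); e2=np.cross(ax,e1)
C=np.array([.5165,-.0447,.095])
for n in("side","top"):
    q=ctrl.get_image(n); Rm=rot(q); t=np.array(q["position"]); f=q["frame"].astype(float)
    # rectify the head's top face plane at 49 mm, 0.25 mm/px: up=+x, right=-y
    g=np.linspace(-.016,.016,128); V,U=np.meshgrid(g[::-1],g,indexing="ij")
    X=C+.049*ax+V[...,None]*e1-U[...,None]*e2
    k=(X-t)@Rm; u=(q["fx"]*k[...,0]/k[...,2]+q["cx"]).astype(np.float32); v=(q["fy"]*k[...,1]/k[...,2]+q["cy"]).astype(np.float32)
    im=cv2.remap(f.astype(np.float32),u,v,cv2.INTER_CUBIC)
    br=(im[...,0]-im[...,2]>50); red=np.clip((im[...,0]-im[...,1])/np.maximum(im[...,0],1)-.45,0,1)*br
    cy,cx=[a.mean() for a in np.nonzero(br)]; ry=(red*np.arange(128)[:,None]).sum()/red.sum(); rx=(red*np.arange(128)).sum()/red.sum()
    print(n,"disc",cx,cy,br.sum(),"red",rx,ry,red.sum(),"cw angle deg",np.degrees(np.arctan2(rx-cx,cy-ry)))
    cv2.imwrite(f"pics/rect_{n}.png",cv2.resize(im[...,::-1],(384,384)))
o=np.hstack([cv2.imread("pics/rect_side.png"),cv2.imread("pics/rect_top.png")]); cv2.imwrite("pics/rect.png",o)
```

```text
side disc 65.42161239495799 60.283744747899156 15232 red nan nan 0.0 cw angle deg nan
top disc 65.38383366429156 62.91204298563252 8561 red 81.433104081424 74.30212069121441 54.065777 cw angle deg 125.36310979375645<stdin>:14: RuntimeWarning: invalid value encountered in scalar divide
[ WARN:0@3.941] global loadsave.cpp:1063 imwrite_ Unsupported depth image for selected encoder is fallbacked to CV_8U.
```

View pics/rect.png

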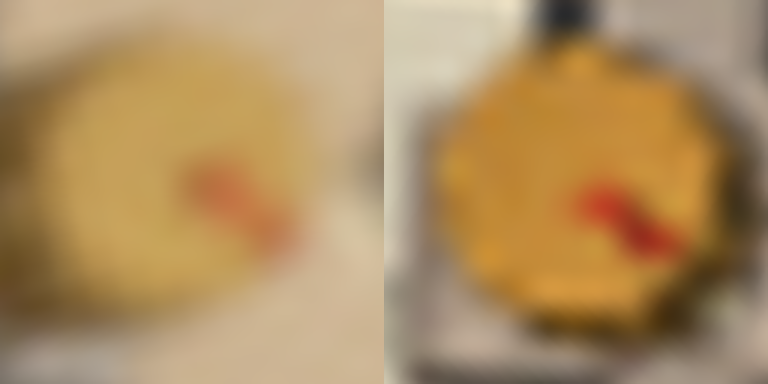

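In the rectified view the red mark runs from (600,205) to (665,245), about 123° clockwise from +x. That matches home (126°). The torque rise and slip at the end and the lower head agree, so I'm handing in.

```bash
python3 -c "
from h import *
print(ctrl.close_job())"
```

```text
the job is handed in; nothing more can be done
None
```

The collar was turned left until it snapped onto the flat (about 0.2 rad left of upright), the thumbscrew was turned clockwise to its stop and released, and the job was handed in at about 24 s; the verdict was not shown, and I did not re-measure the bystanders at the end.

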